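# Slide the lens tray under its dust hood

### The job

Put the freshly cleaned lenses away from the dust: pick out the white tray with the blue grip and slide it, grip end last, under the blue dust hood until it is fully home against the stop at the back, then let go. Keep the tray level all the way, and leave the tray with the orange grip where it is.

Things in the scene. Friction and masses are not known exactly. Their poses are not given: they have to be found in the camera images.
- lens_tray: White tray, blue grip, two lenses clipped in; 140 (x) x 70 (y) x 30 mm, about 0.22 kg, loose. Origin: centre of underside; +x towards the nose (goes in first), at the start roughly away from the robot. Upright grip 24 (x) x 20 (y) mm on the other end, axis at x -55, y 0, from z 30 to 88 mm; take it from above across the 20 mm (along y). Weight centred about 26 mm nearer the nose than the grip.
- bracket_tray: Tray to leave alone: same size and frame as the lens tray, but with an ORANGE grip and black brackets in it. Loose on the table, on the other side of the pair of hoods from the lens tray.
- blue_hood: Hood to use: low white box, BLUE roof, fixed to the table, open only at the mouth, which faces roughly the robot. Origin: middle of the mouth, at table height; +x into the hood. Inside 92 wide (y), 46 high, 95 mm deep to the stop; walls 5, roof 6 mm thick (top at z 52). Floor: bare table. Tray home: its origin at x 25, y 0, axes alike; 45 mm of tray with the grip stays outside.
- orange_hood: The wrong hood: same size and frame as the blue hood, but with an ORANGE roof; fixed beside it, to its left or right.

How it is judged:
By the outcome, as a careful person would: the job done as asked, in the order asked, and still so for the second after the job is handed in, with the robot touching nothing.
It also fails if it takes over 45 s, if anything falls off the work surface, if the arm or the gripper's body presses on something with over 40 N, if the wrist force passes 120 N, or if a joint passes its speed limit or range.

### The arm

A 6-joint arm with a two-finger parallel gripper is mounted at the origin on the work surface. World frame = base frame: x ahead of the robot, y to its left, z up, the work surface at z = 0. Lengths are in m, angles in rad, forces in N, time in s.
With the tool pointing down it reaches from about 0.25 to 0.725 m from the base axis. Payload 4 kg.
Tool frame: the origin (TCP) lies at the very end of the fingers, on their centre line; the grasp point (between the pads) lies 19 mm behind it; z points along the fingers, y is the line along which they close (so a half turn about z gives the same grasp; the last joint's range is limited). The gripper opens to 85 mm and grips with 20 to 120 N. Pads are 22 mm wide; open, the fingers measure 114 mm over their backs; the gripper's body (76 mm by 85 mm) begins 54 mm behind the grasp point. The pads swing forward as they close: fully open they stand 13 mm farther back than shut.
Start: joints at [1.292, 0.241, 0.005, 1.335, 0, 1.571], TCP at [0.138, 0.481, 0.231] pointing down, gripper open.
Joint ranges: [-2.72, 2.72], [-1.05, 1.87], [-1.09, 1.28], [-1.99, 2.15], [-1.42, 1.44], [-3.14, 3.14]. Speed limits (rad/s): [2.79, 2.79, 3.14, 3.14, 3.14, 3.14].

### API

Orientations are given as a unit quaternion [x, y, z, w].
In Python, from workcell import bot, vision, workorder gives the robot as it stands.
- The arm moves only by the shell command python3 -m creep 'ROWS' [OPENING]. ROWS is JSON, a list of rows, each a list of 2 entries, a list of its own where there are three numbers: the shift along the tool's x, y, z in mm, then the turn, a rotation vector about the tool's x, y, z in rad. In form: [[[dx, dy, dz], [wx, wy, wz]], ...]. A call has 1 to 12 rows; each row shifts and turns the commanded pose from where the row before left it, along the tool's axes as they then stand; what a row does not reach is not made up. A row lasts 1/8 s, in which the tool goes at most 62.5 mm and 10.7 degrees, less where a joint would pass 70% of its speed; a pose out of reach is approached as far as the arm can. A call is refused whole if a number of a shift passes 62.5 or a number of a turn 0.188, either way. A call with a gripper value outside its range is refused whole. OPENING is the finger opening in mm, from 0 to 85.4, set as the call begins (- or left out, the last holds). The fingers move at their own pace and stop on an object; the grip force is fixed at half the most. Time passes only in rows, so rows that do not move let the fingers close. It gives the time, the measured TCP pose, the force, the opening and the grip force at its end, in the units of the state.
- bot.get_obs(): the state, without advancing time (a new reading comes with each control period).
- vision.camera(name): name is "scene" or "top"; returns a dict with "image" (480x640x3 uint8, blue, green, red), "z_map" (480x640 float32, m along the optical axis (not along the pixel's ray), 0 where there is no reading), "K" (3x3 intrinsics, pixels), "rvec" (rotation vector, rad) and "tvec" (3), from world to camera coordinates, as OpenCV has them. Camera axes: x right, y down, z forward; pixel columns grow to the right and rows downward; lengths in m; the calibration is good to about 2 mm. A picture is of the moment at which its call begins.
- workorder.job_done(): hands the job in; it is judged then, once.
Trained networks look in a picture, given as the dict that the camera call returned (one of the last four; its "shot" number tells which), for a name from the list of things; names that differ only in an ending like _2 or _b are one class to them, and where a whole thing is asked for, a point or a joint stands for the part that bears it (a point fixed in the world has none). Each returns a list of dicts, best first, with "score" (0 to 1); they miss things now and then, are a little off and sometimes report something else, mostly with a low value. They report only what shows in the picture. A call takes as long as a camera call.
- vision.spot_in(picture, query): "position" ([column, row] in pixels, amid what is visible of it).
- vision.place_of(picture, query): "position" ([column, row] in pixels: a listed point, or the origin of a listed thing).
The state is a dict: "clock": time; "joint_pos": joint angles; "joint_vel": joint speeds; "tau": joint torques, N m; "eef_pos": TCP position; "tool_rot": TCP orientation; "ft_force": force on the tool from outside, world axes, zero at the start; "ft_torque": the same for the moment, N m; "grip_width": finger opening in m; "grasp_force": force on a finger pad.
Only numpy, scipy, OpenCV 4.12 (cv2) and the standard library are available. Lean on these libraries where they do the work, as an engineer would, in place of code of your own. Each camera call takes 0.05 s, during which the arm holds its last target. There are 200 camera calls.

## Working session

There is one attempt and no reset: what is moved stays moved. The work goes in short steps, Python scripts to look and compute and a shell command to move; the robot and the scene stay as the last step left them, time stands still between calls to the robot, and variables do not carry over. Pictures are saved under pics/ and viewed, at most 10 in all, crops included, and the job is handed in when it is done.

```bash
mkdir -p pics; cat > h.py <<'E'
import numpy as np, cv2
from workcell import bot, vision, workorder
from scipy.spatial.transform import Rotation as R
def cam(n):
    c=vision.camera(n); return c
def ray(c,p):
    Rm=cv2.Rodrigues(np.array(c["rvec"],float))[0]; t=np.array(c["tvec"],float).ravel()
    d=Rm.T@np.linalg.inv(c["K"])@np.array([p[0],p[1],1.]); return -Rm.T@t,d
def atz(c,p,z):
    o,d=ray(c,p); return o+d*(z-o[2])/d[2]
def cloud(c):
    v,u=np.mgrid[0:480,0:640]; K=np.array(c["K"]); z=c["z_map"].astype(float)
    P=np.stack([(u-K[0,2])/K[0,0]*z,(v-K[1,2])/K[1,1]*z,z],-1)
    Rm=cv2.Rodrigues(np.array(c["rvec"],float))[0]; t=np.array(c["tvec"],float).ravel()
    W=(P-t)@Rm; W[z==0]=np.nan; return W
E
python3 - <<'E'
from h import *
for n in("top","scene"):
    c=cam(n); cv2.imwrite(f"pics/{n}0.png",c["image"])
    W=cloud(c)
    for q in("lens_tray","bracket_tray","blue_hood","orange_hood"):
        for f in("spot_in","place_of"):
            for r in getattr(vision,f)(c,q)[:2]:
                p=r["position"]; print(n,q,f,np.round(p),round(r["score"],2),atz(c,p,0).round(3),W[int(p[1]),int(p[0])].round(3) if 0<=p[1]<480 and 0<=p[0]<640 else "")
o=bot.get_obs();print(o["clock"],o["eef_pos"],o["tool_rot"],R.from_quat(o["tool_rot"]).as_matrix().round(3))
E
```

```text
top lens_tray spot_in [480. 219.] 0.96 [ 0.545 -0.292  0.   ] [ 0.542 -0.284  0.024]
top lens_tray place_of [479. 220.] 0.76 [ 0.544 -0.291 -0.   ] [ 0.54  -0.283  0.025]
top bracket_tray spot_in [137. 289.] 0.96 [0.5   0.313 0.   ] [0.499 0.31  0.011]
top blue_hood spot_in [239. 200.] 0.84 [0.635 0.124 0.   ] [0.62  0.118 0.051]
top orange_hood spot_in [370. 160.] 0.9 [ 0.679 -0.117  0.   ] [ 0.662 -0.11   0.052]
top orange_hood place_of [368. 198.] 0.71 [ 0.609 -0.103  0.   ] [ 0.61  -0.103  0.001]
scene lens_tray spot_in [199. 241.] 0.63 [ 0.511 -0.296  0.   ] [ 0.547 -0.284  0.025]
scene lens_tray place_of [194. 246.] 0.56 [ 0.533 -0.301  0.   ] [ 0.566 -0.29   0.024]
scene bracket_tray spot_in [467. 233.] 0.96 [0.456 0.323 0.   ] [0.467 0.318 0.009]
scene bracket_tray place_of [465. 240.] 0.94 [0.486 0.311 0.   ] [0.496 0.307 0.007]
scene blue_hood spot_in [387. 259.] 0.61 [0.569 0.126 0.   ] [0.643 0.115 0.054]
scene blue_hood place_of [191. 246.] 0.71 [ 0.535 -0.307  0.   ] [ 0.572 -0.292  0.026]
scene blue_hood place_of [383. 257.] 0.68 [0.564 0.119 0.   ] [0.639 0.11  0.052]
scene orange_hood spot_in [271. 272.] 0.86 [ 0.625 -0.115  0.   ] [ 0.694 -0.103  0.052]
scene orange_hood place_of [275. 270.] 0.72 [ 0.616 -0.108  0.   ] [ 0.685 -0.097  0.052]
0.9 [0.13760331 0.48070835 0.23134836] [1.38940635e-01 9.90300711e-01 5.03012689e-05 1.18480279e-07] [[-0.961  0.275  0.   ]
 [ 0.275  0.961  0.   ]
 [ 0.     0.    -1.   ]]
```

View pics/top0.png

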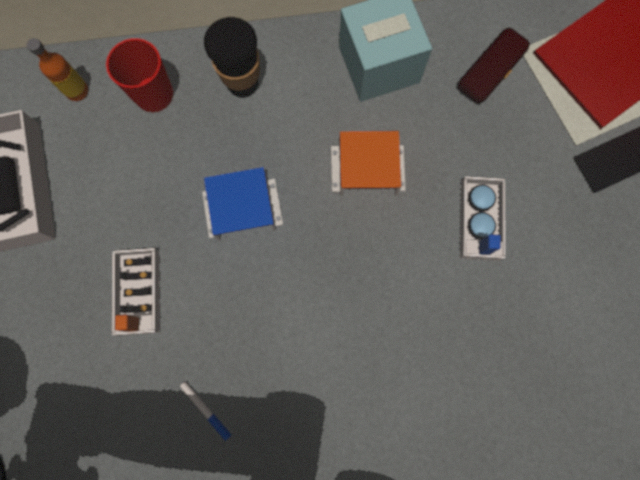

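View pics/scene0.png

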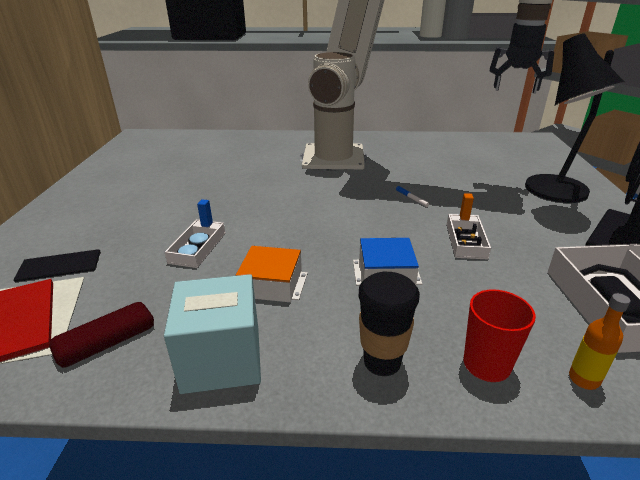

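The top view shows the blue hood around (239,200), the orange hood around (370,160), and the lens tray around (483,218). The lens tray's blue grip is at (490,243). Mouths face the bottom of the image, towards the robot. Next I'll measure exact poses.

```bash
python3 - <<'E'
from h import *
for n in("top","scene"):
    c=cam(n); W=cloud(c); im=c["image"].astype(int); b,g,r=im[...,0],im[...,1],im[...,2]
    X,Y,Z=W[...,0],W[...,1],W[...,2]
    def rep(name,m,z):
        m=cv2.morphologyEx(m.astype(np.uint8),cv2.MORPH_OPEN,np.ones((2,2)))
        k,l,s,_=cv2.connectedComponentsWithStats(m); i=1+np.argmax(s[1:,4]); v,u=np.where(l==i)
        P=np.array([atz(c,(a,q),z)[:2] for a,q in zip(u,v)])
        rc=cv2.minAreaRect((P*1000).astype(np.float32)); print(n,name,len(P),np.round(rc[0],1),np.round(rc[1],1),round(rc[2],1),"cloud med",np.nanmedian(W[v,u],0).round(3)); print(cv2.boxPoints(rc).round(0).tolist())
    rep("blueroof",(b>r+60)&(b>100)&(Y>0.03)&(Y<.22)&(X>.5)&(X<.8)&(Z>.03),.052)
    near=(Y<-.2)&(Y>-.37)&(X>.43)&(X<.66)
    rep("tray",near&(Z>.006)&(Z<.045),.03)
    rep("grip",near&(Z>.06),.088 if n=="top" else .07)
    rep("griptop",near&(Z>.083),.088)
    rep("orangeroof",(r>b+60)&(Y<0)&(Y>-.2)&(X>.5)&(X<.8)&(Z>.03),.052)
E
```

```text
top blueroof 3469 [617.1 118.1] [100.7 101. ] 3.2 cloud med [0.616 0.118 0.052]
[[564.0, 166.0], [570.0, 65.0], [670.0, 70.0], [665.0, 171.0]]
top tray 2792 [ 539.4 -290.1] [ 75.3 144.2] 78.6 cloud med [ 0.541 -0.291  0.024]
[[461.0, -313.0], [603.0, -341.0], [618.0, -267.0], [476.0, -239.0]]
top grip 277 [ 485.  -277.4] [25.4 28.6] 79.0 cloud med [ 0.486 -0.279  0.086]
[[468.0, -287.0], [497.0, -293.0], [501.0, -268.0], [473.0, -262.0]]
top griptop 188 [ 486.9 -281. ] [19.  23.6] 79.0 cloud med [ 0.487 -0.281  0.088]
[[473.0, -288.0], [497.0, -293.0], [500.0, -274.0], [477.0, -269.0]]
top orangeroof 3390 [ 660.7 -111.2] [101.6 100.4] 82.5 cloud med [ 0.66  -0.111  0.052]
[[604.0, -155.0], [704.0, -168.0], [717.0, -67.0], [618.0, -54.0]]
scene blueroof 1482 [621.3 122.3] [ 98.2 102.6] 2.0 cloud med [0.624 0.122 0.053]
[[570.0, 172.0], [574.0, 69.0], [672.0, 73.0], [669.0, 175.0]]
scene tray 1660 [ 556.6 -280.4] [ 89.4 176.4] 78.9 cloud med [ 0.549 -0.285  0.022]
[[461.0, -307.0], [634.0, -341.0], [652.0, -254.0], [479.0, -220.0]]
scene grip 180 [ 483.3 -280.1] [80.7 27.1] 18.8 cloud med [ 0.496 -0.277  0.074]
[[441.0, -280.0], [449.0, -306.0], [526.0, -280.0], [517.0, -254.0]]
scene griptop 66 [ 496.1 -275.6] [32.9 22.1] 1.6 cloud med [ 0.494 -0.277  0.086]
[[479.0, -265.0], [480.0, -287.0], [513.0, -286.0], [512.0, -264.0]]
scene orangeroof 1687 [ 666.9 -107.3] [102.2 106.2] 83.1 cloud med [ 0.67  -0.105  0.053]
[[608.0, -152.0], [714.0, -164.0], [726.0, -63.0], [620.0, -50.0]]
```

```bash
python3 -m creep '[[[-32,-37,0],[0,0,0]],[[-32,-37,0],[0,0,0]],[[-32,-37,0],[0,0,0]],[[-32,-37,0],[0,0,0]],[[-32,-37,0],[0,0,0]],[[-32,-37,0],[0,0,0]],[[-32,-37,0],[0,0,0]],[[-32,-37,0],[0,0,0]],[[-32,-37,0],[0,0,0]],[[-32,-37,0],[0,0,0]],[[-32,-37,0],[0,0,0]],[[-32,-37,0],[0,0,0]]]' 60
cat > st.py <<'E'
import sys
from h import *
# args: target x y z(mm) yaw(deg, of tray)
o=bot.get_obs(); M=R.from_quat(o["tool_rot"]).as_matrix(); p=np.array(o["eef_pos"])*1000
yaw=np.degrees(np.arctan2(-M[0,1],M[1,1]))
print("t",round(o["clock"],2),"p",p.round(1),"yaw",yaw.round(2),"tilt",M[:,2].round(3),"F",np.round(o["ft_force"],1),"T",np.round(o["ft_torque"],2),"w",round(o["grip_width"]*1000,1),"g",round(o["grasp_force"],1),"q",np.round(o["joint_pos"],2))
if len(sys.argv)>4:
    a=list(map(float,sys.argv[1:])); print("tool d",(M.T@(np.array(a[:3])-p)).round(1),"wz",-np.radians(a[3]-yaw).round(4))
E
python3 st.py 487 -281 150 -11
```

```text
clock: 2.5
eef_pos: [0.3852, -0.0535, 0.2316]
tool_rot: [0.139, 0.99, 0.0, 0.001]
ft_force: [1.6, 1.3, -0.0]
grip_width: 0.0605
grasp_force: 0.0
t 2.5 p [385.2 -53.5 231.6] yaw -16.0 tilt [ 0.001  0.    -1.   ] F [ 1.6  1.3 -0. ] T [ 0.02 -0.01  0.01] w 60.5 g 0.0 q [-0.14  0.02 -0.25  1.3   0.    0.14]
tool d [-160.5 -190.6   81.7] wz -0.0872
```

```bash
python3 -m creep '[[[-32,-38,0],[0,0,0]],[[-32,-38,0],[0,0,0]],[[-32,-38,0],[0,0,0]],[[-32,-38,20],[0,0,0]],[[-32,-38,30],[0,0,0]],[[0,0,30],[0,0,-0.087]],[[0,0,0],[0,0,0]]]'
python3 st.py 487 -281 44 -11
python3 - <<'E'
from h import *
c=cam("top"); im=c["image"][120:360,380:600]; cv2.imwrite("pics/t1.png",cv2.resize(im,None,fx=2.4,fy=2.4))
c=cam("scene"); im=c["image"][100:290,120:320]; cv2.imwrite("pics/s1.png",cv2.resize(im,None,fx=3,fy=3))
E
```

```text
clock: 3.38
eef_pos: [0.484, -0.2779, 0.1483]
tool_rot: [0.097, 0.995, 0.002, -0.003]
ft_force: [-0.5, -0.2, 0.4]
grip_width: 0.0602
grasp_force: 0.0
t 3.38 p [ 484.  -277.9  148.3] yaw -11.1 tilt [-0.006  0.004 -1.   ] F [-0.5 -0.2  0.4] T [-0.01  0.07  0.04] w 60.2 g 0.0 q [-0.52  0.41  0.02  1.19  0.   -0.33]
tool d [ -4.2  -2.7 104.2] wz -0.0017
```

View pics/s1.png

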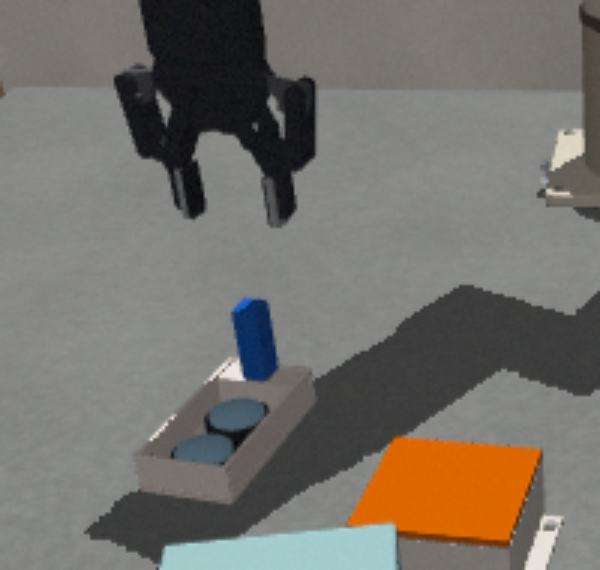

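The scene crop shows the open fingers above the blue grip at (255,335), straddling it and in line, so I'll descend.

```bash
python3 -m creep '[[[-2,-1,20],[0,0,0]],[[-1,0,20],[0,0,0]],[[0,0,20],[0,0,0]],[[0,0,20],[0,0,0]],[[0,0,14],[0,0,0]],[[0,0,10],[0,0,0]],[[0,0,0],[0,0,0]],[[0,0,0],[0,0,0]]]'
python3 st.py 487 -280 44 -11
```

```text
clock: 4.47
eef_pos: [0.4894, -0.2804, 0.0481]
tool_rot: [0.096, 0.995, -0.0, 0.001]
ft_force: [0.5, 0.1, -0.0]
grip_width: 0.06
grasp_force: 0.0
t 4.47 p [ 489.4 -280.4   48.1] yaw -10.99 tilt [ 0.001 -0.001 -1.   ] F [ 0.5  0.1 -0. ] T [-0.02  0.02  0.03] w 60.0 g 0.0 q [-0.52  0.51 -0.11  0.95 -0.   -0.33]
tool d [ 2.4 -0.1  4.1] wz 0.0001
```

```bash
python3 -m creep '[[[2,0,4],[0,0,0]],[[0,0,0],[0,0,0]]]'
python3 -m creep '[[[0,0,0],[0,0,0]],[[0,0,0],[0,0,0]],[[0,0,0],[0,0,0]],[[0,0,0],[0,0,0]],[[0,0,0],[0,0,0]],[[0,0,0],[0,0,0]],[[0,0,0],[0,0,0]],[[0,0,0],[0,0,0]]]' 10
python3 st.py
```

```text
clock: 4.72
eef_pos: [0.4866, -0.2796, 0.0432]
tool_rot: [0.096, 0.995, 0.0, -0.0]
ft_force: [-0.8, 0.3, 0.2]
grip_width: 0.0601
grasp_force: 0.0
clock: 5.72
eef_pos: [0.4871, -0.2797, 0.0435]
tool_rot: [0.096, 0.995, -0.0, 0.0]
ft_force: [0.8, 0.8, 2.9]
grip_width: 0.0193
grasp_force: 59.1
t 5.72 p [ 487.1 -279.7   43.5] yaw -10.98 tilt [ 0. -0. -1.] F [0.8 0.8 2.9] T [ 0.11  0.05 -0.01] w 19.3 g 59.1 q [-0.52  0.51 -0.12  0.94  0.   -0.33]
```

```bash
python3 -m creep '[[[0,0,-2],[0,0,0]],[[0,0,-4],[0,0,0]],[[0,0,-4],[0,0,0]],[[0,0,-2],[0,0,0]],[[0,0,0],[0,0,0]],[[0,0,0],[0,0,0]]]'
python3 st.py 400 -263 55 -11
python3 - <<'E'
from h import *
c=cam("scene"); im=c["image"][140:290,120:320]; cv2.imwrite("pics/s2.png",cv2.resize(im,None,fx=4,fy=4))
E
```

```text
clock: 6.48
eef_pos: [0.4868, -0.2797, 0.0552]
tool_rot: [0.096, 0.995, 0.0, -0.0]
ft_force: [-0.8, -0.9, -1.7]
grip_width: 0.0195
grasp_force: 58.5
t 6.47 p [ 486.8 -279.7   55.2] yaw -10.99 tilt [-0.  0. -1.] F [-0.8 -0.9 -1.7] T [-0.03  0.04  0.02] w 19.5 g 58.5 q [-0.52  0.49 -0.11  0.97 -0.   -0.33]
tool d [88.4 -0.2  0.2] wz 0.0002
```

View pics/s2.png

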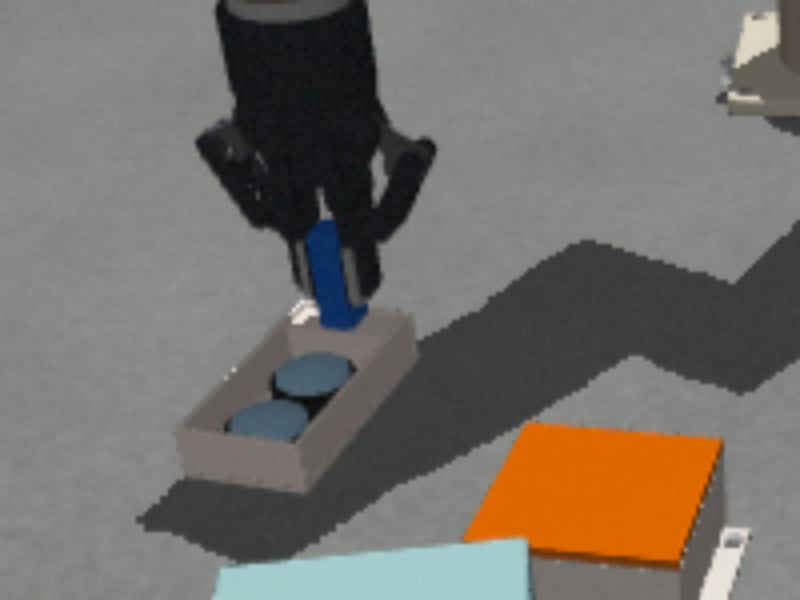

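The tray is held off the table by the grip (325,270) and looks level. I'll pull back to clear the orange hood.

```bash
python3 -m creep '[[[6,0,0],[0,0,0]],[[14,0,0],[0,0,0]],[[18,0,0],[0,0,0]],[[18,0,0],[0,0,0]],[[16,0,0],[0,0,0]],[[10,0,0],[0,0,0]],[[5,0,0],[0,0,0]],[[0,0,0],[0,0,0]]]' >/dev/null
python3 st.py 415 107 54 3
python3 - <<'E'
from h import *
c=cam("top"); W=cloud(c); X,Y,Z=np.moveaxis(W,-1,0); im=c["image"]
m=(Y<-.18)&(Y>-.36)&(X>.42)&(X<.56)&(Z>.035)&(Z<.06)
P=W[m]; A=np.c_[P[:,:2],np.ones(len(P))]
s=np.linalg.lstsq(A,P[:,2],rcond=None)[0]; print(len(P),s[:2], P[:,2].mean(), P.min(0),P.max(0))
E
```

```text
t 7.53 p [ 401.6 -263.2   55.4] yaw -11.0 tilt [ 0. -0. -1.] F [ 0.1 -0.3 -1.7] T [ 0.02  0.02 -0.04] w 19.2 g 58.6 q [-0.58  0.36 -0.33  0.88  0.   -0.39]
tool d [ 57.5 366.    1.4] wz -0.2443
959 [0.03249513 0.00951009] 0.038878291493289606 [ 0.43150944 -0.32193178  0.03500061] [ 0.53242036 -0.23621506  0.0464547 ]
```

```bash
python3 -m creep '[[[3,14,0],[0,0,0]],[[4,25,0],[0,0,0]],[[6,38,0],[0,0,0]],[[6,40,0],[0,0,0]],[[6,40,0],[0,0,0]],[[6,40,0],[0,0,0]],[[6,40,0],[0,0,0]],[[6,40,0],[0,0,0]],[[6,38,0],[0,0,0]],[[4,27,0],[0,0,0]],[[3,16,0],[0,0,0]],[[1,8,0],[0,0,0]]]' >/dev/null
python3 -m creep '[[[0,0,0],[0,0,-0.04]],[[0,0,0],[0,0,-0.06]],[[0,0,0],[0,0,-0.06]],[[0,0,0],[0,0,-0.05]],[[0,0,0],[0,0,-0.034]],[[0,0,0],[0,0,0]],[[0,0,0],[0,0,0]]]' >/dev/null
python3 st.py 415 107 46 3
python3 - <<'E'
from h import *
for n in("top","scene"):
    c=cam(n); W=cloud(c); im=c["image"].astype(int); b,g,r=im[...,0],im[...,1],im[...,2]
    X,Y,Z=np.moveaxis(W,-1,0)
    def rep(name,m,z):
        m=cv2.morphologyEx(m.astype(np.uint8),cv2.MORPH_OPEN,np.ones((2,2)))
        k,l,s,_=cv2.connectedComponentsWithStats(m); i=1+np.argmax(s[1:,4]); v,u=np.where(l==i)
        P=np.array([atz(c,(a,q),z)[:2] for a,q in zip(u,v)])
        rc=cv2.minAreaRect((P*1000).astype(np.float32)); print(n,name,len(P),np.round(rc[0],1),np.round(rc[1],1),round(rc[2],1)); print(cv2.boxPoints(rc).round(0).tolist())
    rep("roof",(b>r+60)&(b>100)&(Y>0.03)&(Y<.22)&(X>.555)&(X<.8)&(Z>.03),.052)
    rep("tray",(Y>.03)&(Y<.2)&(X>.45)&(X<.57)&(Z>.012)&(Z<.047),.042)
c=cam("top"); im=c["image"][140:380,150:350]; cv2.imwrite("pics/t3.png",cv2.resize(im,None,fx=2.5,fy=2.5))
E
```

```text
t 9.95 p [415.3 106.9  55.3] yaw 2.95 tilt [-0. -0. -1.] F [-0.1  0.1 -1.7] T [-0.02  0.   -0.04] w 19.8 g 59.0 q [ 0.25  0.27 -0.46  0.84 -0.    0.2 ]
tool d [0.3 0.2 9.3] wz -0.0009
top roof 3383 [617.1 118.2] [101.2 101. ] 2.9
[[564.0, 166.0], [569.0, 65.0], [670.0, 70.0], [665.0, 171.0]]
top tray 894 [495.9  80.2] [99.1 35. ] 15.2
[[443.0, 84.0], [453.0, 50.0], [548.0, 76.0], [539.0, 110.0]]
scene roof 1479 [621.3 122.3] [ 98.2 102.6] 2.0
[[570.0, 172.0], [574.0, 69.0], [672.0, 73.0], [669.0, 175.0]]
scene tray 665 [503.1 109.9] [99.4 74.6] 1.9
[[452.0, 146.0], [455.0, 71.0], [554.0, 74.0], [552.0, 149.0]]
```

View pics/t3.png

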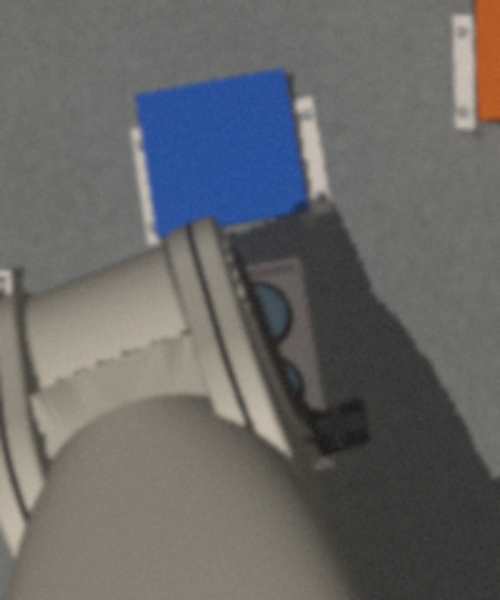

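The top crop shows the tray's right edge at (300,262) and the roof's right edge at (305,205), so the tray may sit several mm too far right. I'll fit the edges properly before inserting.

```bash
python3 - <<'E'
from h import *
def fit(n,c,m,z,lo,hi,tag):
    v,u=np.where(m); P=np.array([atz(c,(a,q),z)[:2] for a,q in zip(u,v)])*1000
    b=np.arange(lo,hi,5)
    for nm,f in(("min",np.min),("max",np.max)):
        e=np.array([(x+2.5,f(P[(P[:,0]>=x)&(P[:,0]<x+5),1])) for x in b if ((P[:,0]>=x)&(P[:,0]<x+5)).sum()>3])
        s=cv2.fitLine(e.astype(np.float32),cv2.DIST_HUBER,0,.01,.01).ravel()
        k=s[1]/s[0]; print(n,tag,nm,"yaw",round(float(np.degrees(np.arctan(k))),2),"y at x=570:",round(float(s[3]+k*(570-s[2])),1))
for n in("top","scene"):
    c=cam(n); W=cloud(c); X,Y,Z=np.moveaxis(W,-1,0); im=c["image"].astype(int); b,g,r=im[...,0],im[...,1],im[...,2]
    fit(n,c,(b>r+60)&(b>100)&(Y>0.03)&(Y<.22)&(X>.555)&(X<.8)&(Z>.04),.052,580,660,"roof")
    fit(n,c,(Y>.03)&(Y<.2)&(X>.45)&(X<.56)&(Z>.034)&(Z<.048),.042,475,535,"tray")
    m=(Y>.03)&(Y<.2)&(X>.44)&(X<.56)&(Z>.036)&(Z<.048); print(np.percentile(X[m],[1,99]))
E
```

```text
top roof min yaw 3.3 y at x=570: 66.8
top roof max yaw 3.65 y at x=570: 166.4
top tray min yaw 3.49 y at x=570: 78.5
top tray max yaw 35.32 y at x=570: 141.9
[0.44239211 0.54256218]
scene roof min yaw 3.4 y at x=570: 67.5
scene roof max yaw 3.22 y at x=570: 168.1
scene tray min yaw 1.69 y at x=570: 77.0
scene tray max yaw 2.93 y at x=570: 147.9
[0.44260972 0.54259616]
```

```bash
python3 -m creep '[[[0,2,2],[0,0,-0.006]],[[0,2,3],[0,0,0]],[[0,0,3],[0,0,0]],[[0,0,2],[0,0,0]],[[0,0,1],[0,0,0]],[[0,0,0],[0,0,0]],[[0,0,0],[0,0,0]]]'
python3 st.py 537 118 44 3.3
```

```text
clock: 11.08
eef_pos: [0.4152, 0.111, 0.0444]
tool_rot: [-0.029, 1.0, -0.0, 0.0]
ft_force: [0.0, 0.6, -1.8]
grip_width: 0.0191
grasp_force: 59.0
t 11.07 p [415.2 111.   44.4] yaw 3.33 tilt [ 0. -0. -1.] F [ 0.   0.6 -1.8] T [-0.02  0.06 -0.02] w 19.1 g 59.0 q [ 0.26  0.29 -0.47  0.81 -0.    0.2 ]
tool d [-1.22e+02 -1.00e-01  4.00e-01] wz 0.0005
```

```bash
python3 -m creep '[[[-5,0,0],[0,0,0]],[[-10,0,0],[0,0,0]],[[-12,0,0],[0,0,0]],[[-12,0,0],[0,0,0]],[[-12,0,0],[0,0,0]],[[-10,0,0],[0,0,0]],[[-5,0,0],[0,0,0]],[[0,0,0],[0,0,0]]]'
python3 st.py 537 118 44 3.3
python3 - <<'E'
from h import *
c=cam("scene"); im=c["image"][160:320,320:480]; a=cv2.resize(im,None,fx=3,fy=3)
c=cam("top"); im=c["image"][130:330,150:310]; b=cv2.resize(im,(384,480)); cv2.imwrite("pics/x4.png",np.hstack([a,b])[:, :800])
E
```

```text
clock: 12.08
eef_pos: [0.4812, 0.1149, 0.0442]
tool_rot: [-0.029, 1.0, 0.0, -0.0]
ft_force: [0.1, 0.7, -1.9]
grip_width: 0.0192
grasp_force: 59.0
t 12.07 p [481.2 114.9  44.2] yaw 3.33 tilt [-0.  0. -1.] F [ 0.1  0.7 -1.9] T [0.01 0.08 0.04] w 19.2 g 59.0 q [ 0.23  0.4  -0.3   0.87  0.    0.18]
tool d [-55.9  -0.1   0.2] wz 0.0005
```

View pics/x4.png

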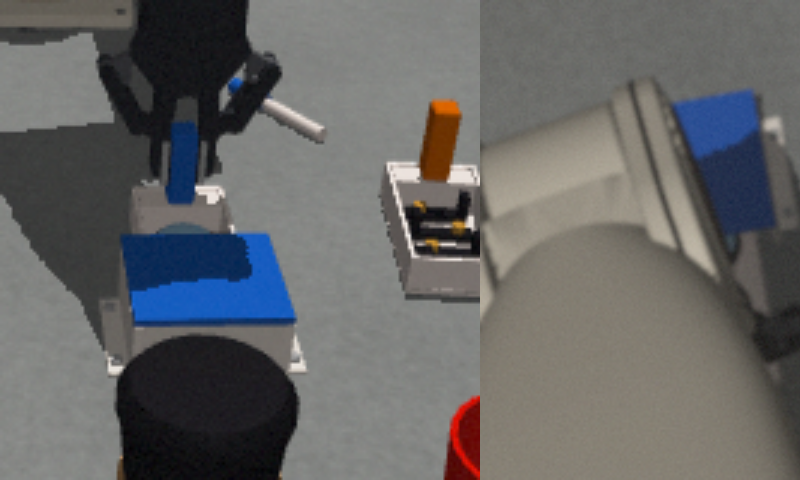

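The tray is entering the blue hood's mouth, centred (185,225 in the crop), with no contact force. I'll continue.

```bash
python3 -m creep '[[[-8,0,0],[0,0,0]],[[-10,0,0],[0,0,0]],[[-10,0,0],[0,0,0]],[[-8,0,0],[0,0,0]],[[-6,0,0],[0,0,0]],[[-4,0,0],[0,0,0]],[[-2,0,0],[0,0,0]],[[0,0,0.5],[0,0,0]]]'
python3 -m creep '[[[-1,0,0],[0,0,0]],[[-1,0,0],[0,0,0]],[[-1,0,0],[0,0,0]],[[0,0,0],[0,0,0]]]'
python3 st.py 537 118 44 3.3
```

```text
clock: 13.18
eef_pos: [0.5289, 0.1176, 0.0438]
tool_rot: [-0.029, 1.0, 0.0, -0.0]
ft_force: [-0.0, -0.2, -2.5]
grip_width: 0.0193
grasp_force: 59.0
clock: 13.68
eef_pos: [0.532, 0.1178, 0.0438]
tool_rot: [-0.029, 1.0, 0.0, 0.0]
ft_force: [-0.0, -0.7, -1.9]
grip_width: 0.0192
grasp_force: 59.0
t 13.68 p [532.  117.8  43.8] yaw 3.33 tilt [ 0.  0. -1.] F [-0.  -0.7 -1.9] T [ 0.01  0.04 -0.04] w 19.2 g 59.0 q [ 0.22  0.48 -0.17  0.92  0.    0.16]
tool d [-5.  -0.1 -0.2] wz 0.0006
```

```bash
python3 -m creep '[[[-1,0,0],[0,0,0]],[[-1,0,0],[0,0,0]],[[0,0,0],[0,0,0]],[[0,0,0],[0,0,0]]]' | grep -E 'eef|force'
python3 -m creep '[[[-1,0,0],[0,0,0]],[[-1,0,0],[0,0,0]],[[0,0,0],[0,0,0]],[[0,0,0],[0,0,0]]]'| grep -E 'eef|force'
python3 -m creep '[[[-1,0,0],[0,0,0]],[[-0.5,0,0],[0,0,0]],[[0,0,0],[0,0,0]],[[0,0,0],[0,0,0]]]'| grep -E 'eef|force'
```

```text
eef_pos: [0.5338, 0.1179, 0.0438]
ft_force: [0.7, -0.9, -1.5]
grasp_force: 59.0
eef_pos: [0.5358, 0.1181, 0.0438]
ft_force: [-0.1, -0.5, -2.0]
grasp_force: 59.0
eef_pos: [0.5374, 0.1181, 0.0438]
ft_force: [0.2, -0.3, -0.9]
grasp_force: 59.0
```

```bash
python3 -m creep '[[[-1,0,0],[0,0,0]],[[-0.5,0,0],[0,0,0]],[[0,0,0],[0,0,0]]]' | grep -E 'eef|force'
python3 -m creep '[[[-1,0,0],[0,0,0]],[[-0.5,0,0],[0,0,0]],[[0,0,0],[0,0,0]]]'| grep -E 'eef|force'
python3 -m creep '[[[-1,0,0],[0,0,0]],[[0,0,0],[0,0,0]],[[0,0,0],[0,0,0]]]'| grep -E 'eef|force'
```

```text
eef_pos: [0.5377, 0.1182, 0.0437]
ft_force: [-4.9, 0.3, 2.2]
grasp_force: 59.5
eef_pos: [0.5376, 0.1182, 0.0437]
ft_force: [-9.7, -0.4, 5.1]
grasp_force: 59.9
eef_pos: [0.5376, 0.1182, 0.0437]
ft_force: [-12.2, -0.1, 6.9]
grasp_force: 60.3
```

Contact came at x≈537.6, where home was predicted, and the force then built up without motion. Now I'll release.

```bash
python3 -m creep '[[[1,0,0],[0,0,0]],[[0.5,0,0.2],[0,0,0]],[[0,0,0],[0,0,0]],[[0,0,0],[0,0,0]]]'
python3 -m creep '[[[0,0,0],[0,0,0]],[[0,0,0],[0,0,0]],[[0,0,0],[0,0,0]],[[0,0,0],[0,0,0]],[[0,0,0],[0,0,0]],[[0,0,0],[0,0,0]]]' 50
python3 -m creep '[[[0,0,-6],[0,0,0]],[[0,0,-12],[0,0,0]],[[0,0,-20],[0,0,0]],[[0,0,-30],[0,0,0]],[[0,0,-40],[0,0,0]],[[0,0,-40],[0,0,0]],[[30,0,-20],[0,0,0]],[[50,0,0],[0,0,0]],[[50,0,0],[0,0,0]],[[30,0,0],[0,0,0]],[[0,0,0],[0,0,0]]]'
python3 - <<'E'
from h import *
c=cam("top"); W=cloud(c); X,Y,Z=np.moveaxis(W,-1,0)
m=(X>.5)&(X<.57)&(Y>.05)&(Y<.19)&(Z>.02)&(Z<.04)
P=W[m]; print(len(P), P.min(0), P.max(0)); g=(X>.49)&(X<.58)&(Y>.08)&(Y<.15)&(Z>.082)&(Z<.095); print("grip",np.median(W[g],0),g.sum())
a=cv2.resize(c["image"][130:330,150:310],(384,480))
s=cam("scene"); b=cv2.resize(s["image"][160:320,320:458],(414,480)); cv2.imwrite("pics/f5.png",np.hstack([b,a]))
E
```

```text
clock: 16.8
eef_pos: [0.5376, 0.1182, 0.0436]
tool_rot: [-0.029, 1.0, -0.0, -0.002]
ft_force: [-8.6, 0.2, 4.6]
grip_width: 0.0192
grasp_force: 59.8
clock: 17.55
eef_pos: [0.5399, 0.1183, 0.0436]
tool_rot: [-0.029, 1.0, 0.0, 0.0]
ft_force: [-1.0, 0.8, -0.9]
grip_width: 0.0502
grasp_force: 0.0
clock: 18.92
eef_pos: [0.3785, 0.1088, 0.2128]
tool_rot: [-0.03, 1.0, 0.0, 0.001]
ft_force: [0.6, -0.1, -0.0]
grip_width: 0.0503
grasp_force: 0.0
655 [0.5223122  0.0808092  0.02000428] [0.56998933 0.16792235 0.03849597]
grip [0.53837215 0.11590142 0.0879484 ] 188
```

View pics/f5.png

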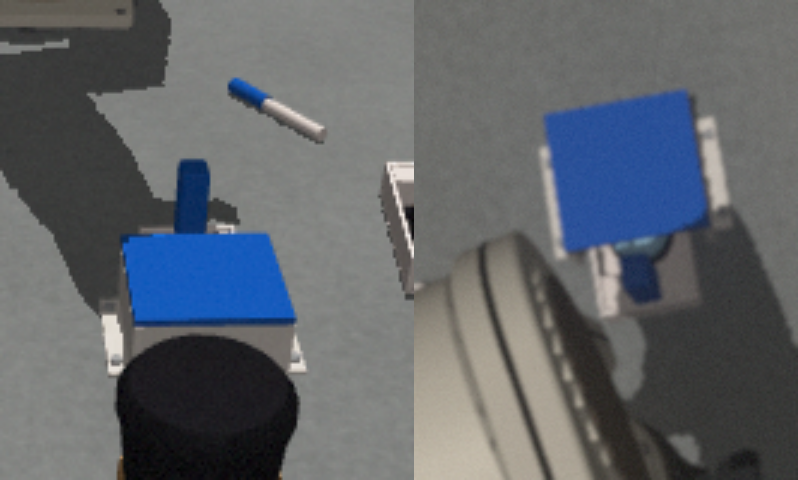

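The tray is under the blue hood, with about 45 mm and the grip at (640,275) outside. The grip top is at z 0.088, so the tray is flat on the table. The gripper is clear.

```bash
python3 -c "
from workcell import workorder; print(workorder.job_done())"
```

```text
the job is handed in; nothing more can be done
None
```

The lens tray is home against the stop under the blue hood and sitting flat, the gripper has let go and is clear, the orange-grip tray was not touched, and the job is handed in at about 19 s; no verdict was returned.

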